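# Feed the bench press, drop its guard and pump the ram down

### The arm

A 6-joint arm with a two-finger parallel gripper is mounted at the origin on a cart in front of the work surface, level with it; the furniture and walls round the work are solid. World frame = base frame: x ahead of the robot, y to its left, z up, the work surface at z = 0. Lengths are in m, angles in rad, forces in N, time in s.
With the tool pointing down it reaches from about 0.275 to 0.725 m from the base axis. Payload 15.9 kg.
Tool frame: the origin (TCP) lies midway between the tips of the shut fingers; the grasp point (between the pads) lies robot.grasp_offset behind it (robot.grasp_offset is the distance from the TCP to the grasp point, in m); z points along the fingers, y is the line along which they close (so a half turn about z gives the same grasp; the last joint's range is limited). The gripper opens to 85 mm and grips with 20 to 120 N. Pads are 22 mm wide; open, the fingers measure 114 mm over their backs; the gripper's body (76 mm by 85 mm) begins 54 mm behind the grasp point. The pads swing forward as they close: fully open they stand 13 mm farther back than shut.
Start: joints at [1.303, 0.213, -0.034, 1.323, 0, 1.571], TCP at [0.132, 0.482, 0.211] pointing down, gripper open.
Joint ranges: [-2.98, 2.98], [-0.74, 1.72], [-1.14, 1.35], [-2.1, 2.04], [-1.57, 1.44], [-3.14, 3.14]. Speed limits (rad/s): [1.89, 1.89, 2.39, 2.57, 3.14, 3.14].

### API

Orientations are given as a rotation vector (axis times angle).
In Python, from workcell import robot, viewer, models gives the robot as it stands. The module is installed in compiled form; this text tells all that it offers.
- The arm moves only by the tool arm_command, never from a script. Its arguments are lists of equal length, an entry for each row: "offset": the shift along the tool's x, y, z normalised to -1 to 1, where 1 is 1000 mm, a list of three; "twist": the turn, a rotation vector about the tool's x, y, z normalised to -1 to 1, where 1 is 180 degrees, a list of three; "claw": the closure in counts, from 0 (fully open) to 255 (shut). In form: {"offset": [[x, y, z], ...], "twist": [[ax, ay, az], ...], "claw": [claw, ...]}. A call has 1 to 12 rows; each row is the pose to reach, as a shift and turn from the pose commanded when the call began, along the tool's axes at that moment, turning the shorter way round; what a row does not reach only later rows make up. A row lasts 1/12 s, in which the tool goes at most 41.7 mm and 7.16 degrees, less where a joint would pass 70% of its speed; a pose out of reach is approached as far as the arm can. A call with a number of a shift or a turn outside -1 to 1 is refused whole. A call with a gripper value outside its range is refused whole. The fingers move at their own pace and stop on an object; "squeeze" is the grip in N (left out, the last holds). Time passes only in rows, so rows that repeat a pose let the fingers close. It gives the time, the measured TCP pose, the force, the opening and the grip force at its end, in the units of the state.
- robot.sense(): the state, without advancing time (a new reading comes with each control period).
- viewer.grab_frame(name): name is "side" or "top"; returns the picture (400x640x3 uint8, red, green, blue); there is no depth.
- viewer.calibration(name): a dict with "fov_y" (degrees; the focal length in pixels is half the picture's height over the tangent of half this angle, whatever the lens; pixels are square), "cx", "cy" (the principal point, pixels), "k1" (the pictures are not rectified: a ray, as slopes to the right and down, at radius r is drawn at 1 + k1 r^2 times it, then the intrinsics apply), "R" (3x3) and "t" (3): a world point X has camera coordinates R X + t. Camera axes: x right, y down, z forward; pixel columns grow to the right and rows downward; lengths in m; the calibration is good to about 2 mm. A picture is of the moment at which its call begins. calibration takes no time and is no camera call.
- robot.sign_off(): hands the job in; it is judged then, once.
Trained networks look in the newest picture that a camera, given by its name, has taken for a name from the list of things; names that differ only in an ending like _2 or _b are one class to them, and where a whole thing is asked for, a point or a joint stands for the part that bears it (a point fixed in the world has none). Each returns a list of dicts, best first, with "p" (0 to 1); they miss things now and then, are a little off and sometimes report something else, mostly with a low value. They report only what shows in the picture. A call takes as long as a camera call. They do not tell look-alikes from the thing itself.
- models.boxes_of(query, camera): "xy" ([column, row] in pixels, amid what is visible of it).
The state is a dict: "clock": time; "joint_positions": joint angles; "qvel": joint speeds; "joint_torque": joint torques, N m; "eef_pos": TCP position; "tcp_rot": TCP orientation; "ft_force": force on the tool from outside, world axes, zero at the start; "wrist_torque": the same for the moment, N m; "opening": opening from 0.0 (shut) to 1.0 (fully open); "grip_force": force on a finger pad.
Only numpy, scipy, OpenCV 4.12 (cv2) and the standard library are available. Lean on these libraries where they do the work, as an engineer would, in place of code of your own. Each camera call takes 0.05 s, during which the arm holds its last target. There are 200 camera calls.

### The job

Push the flat steel bar along the green press's bed until it is right up against the red end stop, then press the yellow guard in front of the ram all the way down by its tab. With the guard down, pump the red hand lever on the side with full strokes, letting it spring right back up between them, until the ram has come all the way down and presses on the bar; then let go of everything, and do not knock over or shove the tin, tape measure or tape roll.

Things in the scene. Friction and masses are not known exactly. Their poses are not given: they have to be found in the camera images.
- press: Green hand-pumped bench press, fixed. Origin: on the bench under the ram axis; its +x is the feed direction (away from its front), +y left. mm: bed top z = 30, x -193 to 88, 84 wide. Guide rails 38 apart, 12 high, x -70 to 30. Head x -35 to 80, y -45 to 45, z 114 to 161, cap to 174. Guard channels at y +-56, x -51 to -37, up to z 160. Gauge on the left of the head.
- feed_stop (a point): Centre of the front face of the red end stop, which the bar's front end must touch: x = 16 mm, z = 35 mm in the press's frame.
- bar: Loose flat steel bar 110 x 30 x 10 mm, 0.26 kg, lying flat on the bed with its front end between the guide rails. Origin: centre of its underside. Its long axis is its own y; own +y points to the front of the press. Home against the stop its origin is at x = -39 mm in the press's frame; it starts 53 to 81 mm short of that.
- bar_rear (a point): Middle of the bar's rear end face (the one to push), at half its thickness: 35 mm above the bench. When home it is at x = -94 mm in the press's frame.
- guard_tab (a point): Centre of the top of the square yellow tab (40 x 40 x 7 mm) that sticks out to the left of the guard and is there to press on: x = -50, y = 86 mm in the press's frame, 165 mm above the bench when the guard is fully raised, 115 when fully down.
- press_guard (a joint): How far the guard has slid down, m: 0 raised, 0.050 fully down. It slides straight down, stays where it is left, and takes about 6 N. Fully down its lower edge is 12 mm above the bar.
- lever_paddle (a point): Centre of the top face of the red paddle of the pump lever (paddle 38 mm wide, 80 mm long, 12 mm thick), 150 mm along the lever from its pivot. The pivot axis runs along the press's x through x = 0, y = -60, z = 142 mm in its frame; the lever points to the press's -y.
- press_lever (a joint): Lever angle, rad: 0 up (slopes 0.35 upward to its end), 0.70 at its lower stop (0.35 downward). A spring returns it. Pushing it down takes 4 to 12 N at the paddle. Each full stroke drives the ram about 12 mm, so four do it; after a return of less than about 0.5 rad the next push does nothing. After the last stroke the lever idles.
- press_ram (a joint): How far the ram has come down, m: 0 at the start, about 0.048 when all the way down. It stays where it is; it cannot be raised again.
- nose_tip (a point): Lower end of the brass nose of the ram (22 mm diameter), 80 mm above the bench when the ram is up; it is sprung, up to 12 mm, into the ram. The bar's top is at 40 mm, so the nose touches when the ram has come down 40 mm.
- paint_tin: Bystander: small paint tin, 78 mm diameter, 77 high, on the bench; origin at the centre of its underside.
- tape_measure: Bystander: yellow and black tape measure 36 x 73 x 62 mm; origin at the centre of its underside.
- tape_roll: Bystander: roll of black tape, 58 mm diameter, 19 high; origin at the centre of its underside.
There are look-alikes about, which are no part of the job. Leave any blue, brown or pink look-alike of the bar alone.

How it is judged:
On the way, in this order (a step that is already met when the one before it is completed fails the run):
1. the bar is up against the red end stop (x of bar in the frame of press above -0.043 m), for 0.2 s.
2. the guard is all the way down (value of joint press_guard above 0.045 m), for 0.2 s.
3. the ram has been pumped all the way down (value of joint press_ram above 0.045 m), for 0.2 s.
At the end, for the whole second after the job is handed in: The bar lies within 4 mm of the end stop, the guard is within 5 mm of fully down (over 45 of 50 mm), the ram has come down more than 45 mm and its nose presses on the bar with more than 2 N, the lever is back up (under 0.08 rad) and the bar is at rest (x of bar in the frame of press above -0.043 m and value of joint each of press_guard, press_ram above 0.045 m and contact force between press_ram and bar above 2 N and value of joint press_lever below 0.08 rad and linear speed of bar below 0.01 m/s); the robot touches nothing.
It fails at once if the ram is pumped (over 8 mm) while the guard is not down (value of joint press_ram above 0.008 m and value of joint press_guard below 0.04 m).
It fails at once if the paint tin is shoved (over 40 mm) or knocked over (distance of paint_tin from where it was at the start of the episode above 0.04 m or angle between paint_tin's own z axis and vertical above 0.6 rad).
It fails at once if the tape measure is shoved (over 40 mm) or knocked over (distance of tape_measure from where it was at the start of the episode above 0.04 m or angle between tape_measure's own z axis and vertical above 0.6 rad).
It fails at once if the tape roll is shoved (over 40 mm) or knocked over (distance of tape_roll from where it was at the start of the episode above 0.04 m or angle between tape_roll's own z axis and vertical above 0.6 rad).
It also fails if it takes over 72 s, if anything falls off the work surface, if the arm or the gripper's body presses on something with over 40 N, if the wrist force passes 120 N, or if a joint passes its speed limit or range.

## Working session

There is one attempt and no reset: what is moved stays moved. The work goes in short steps, Python scripts to look and compute and a tool call to move; the robot and the scene stay as the last step left them, time stands still between calls to the robot, and variables do not carry over. Pictures are saved under pics/ and viewed, at most 10 in all, crops included, and the job is handed in when it is done.

Besides the shell and the picture viewer there is one more tool, called after ">>>" in YAML: its name, and indented under it one key for each argument. arm_command: Moves the arm, as the interface text tells. Scaled input: -1 to 1 covers 1000 mm each way for a shift and 180 degrees each way for a turn. Its arguments: {"type":"object","properties":{"offset":{"type":"array","items":{"type":"array","items":{"type":"number"}}},"twist":{"type":"array","items":{"type":"array","items":{"type":"number"}}},"claw":{"type":"array","items":{"type":"number"}},"squeeze":{"type":"number"}},"required":["offset","twist","claw"]}

```bash
mkdir -p pics
cat > h.py <<'E'
import numpy as np, cv2
from workcell import robot, viewer, models
def cal(n):
    c=viewer.calibration(n); f=200/np.tan(np.radians(c["fov_y"])/2)
    return f,c["cx"],c["cy"],c["k1"],np.array(c["R"]),np.array(c["t"])
def proj(n,X):
    f,cx,cy,k,R,t=cal(n); p=np.atleast_2d(X)@R.T+t; s=p[:,:2]/p[:,2:]
    s=s*(1+k*(s**2).sum(1,keepdims=True)); return s*f+[cx,cy]
def ray(n,uv):
    f,cx,cy,k,R,t=cal(n); d=(np.array(uv,float)-[cx,cy])/f; s=d.copy()
    for _ in range(30): s=d/(1+k*(s@s))
    return -R.T@t, R.T@np.array([s[0],s[1],1])
def atz(n,uv,z):
    o,d=ray(n,uv); return o+d*(z-o[2])/d[2]
def tri(uv1,uv2,n1="side",n2="top"):
    o,d=ray(n1,uv1);p,e=ray(n2,uv2)
    a=np.linalg.lstsq(np.c_[d,-e],p-o,rcond=None)[0]
    return (o+d*a[0]+p+e*a[1])/2, np.linalg.norm(o+d*a[0]-p-e*a[1])
E
python3 - <<'E'
from h import *
for n in("side","top"):
    im=viewer.grab_frame(n); cv2.imwrite(f"pics/{n}0.png",im[...,::-1])
    print(n,(-cal(n)[4].T@cal(n)[5]).round(3))
    for q in["press","feed_stop","bar","bar_rear","guard_tab","lever_paddle","nose_tip","paint_tin","tape_measure","tape_roll"]:
        print(q,[(np.round(d["xy"],1).tolist(),round(d["p"],2)) for d in models.boxes_of(q,n)][:4])
s=robot.sense();print(s["eef_pos"],s["tcp_rot"],robot.grasp_offset)
E
```

```text
side [ 0.489 -1.142  1.028]
press [([336.2, 172.9], 0.88), ([312.4, 273.8], 0.15)]
feed_stop [([340.0, 174.8], 0.71)]
bar [([271.1, 168.5], 0.59), ([270.2, 184.7], 0.51), ([365.4, 236.3], 0.47)]
bar_rear [([270.9, 163.9], 0.68), ([311.0, 173.9], 0.67), ([359.3, 241.6], 0.5), ([273.0, 185.0], 0.49)]
guard_tab [([329.8, 142.0], 0.58)]
lever_paddle [([329.3, 172.1], 0.45)]
nose_tip [([330.7, 145.0], 0.48)]
paint_tin [([311.6, 275.0], 0.92)]
tape_measure [([344.5, 303.6], 0.68)]
tape_roll [([373.0, 272.4], 0.75)]
top [ 0.241 -0.054  1.496]
press [([240.7, 167.9], 0.78)]
feed_stop [([240.5, 171.2], 0.65)]
bar [([249.6, 253.5], 0.72), ([206.3, 251.0], 0.66), ([327.5, 150.8], 0.65), ([230.0, 198.0], 0.57)]
bar_rear [([333.5, 150.9], 0.84), ([250.6, 251.4], 0.63), ([205.0, 251.0], 0.57), ([233.0, 196.0], 0.55)]
guard_tab [([233.5, 199.8], 0.75), ([215.0, 169.7], 0.57)]
lever_paddle [([291.8, 168.7], 0.9)]
nose_tip []
paint_tin [([392.5, 198.9], 0.69)]
tape_measure [([416.0, 173.8], 0.63), ([234.7, 199.0], 0.3)]
tape_roll []
[0.13229932 0.48214048 0.21121198] [-4.19478883e-01 -3.11344399e+00  3.40463070e-05] 0.0187
```

Run:
```python
import cv2
a=cv2.imread("pics/side0.png")[100:330,200:440];b=cv2.imread("pics/top0.png")[100:330,130:450]
cv2.imwrite("pics/side0c.png",cv2.resize(a,None,fx=2.6,fy=2.6,interpolation=2));cv2.imwrite("pics/top0c.png",cv2.resize(b,None,fx=2.5,fy=2.5,interpolation=2))
```

```text
(no output)
```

View pics/side0c.png

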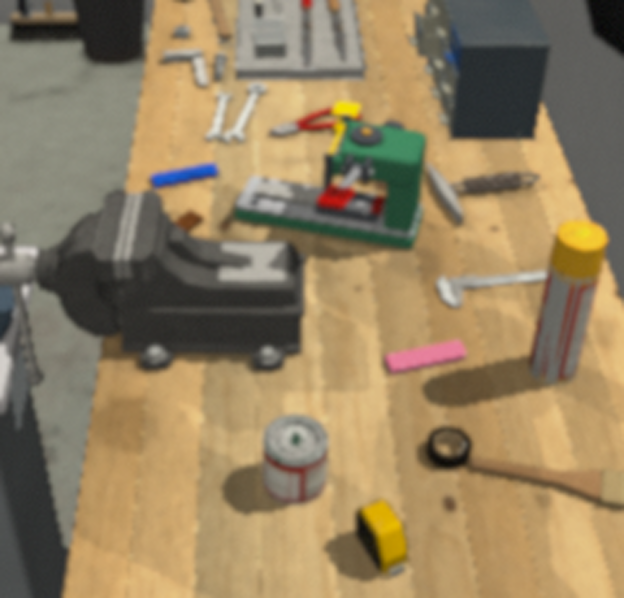

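View pics/top0c.png

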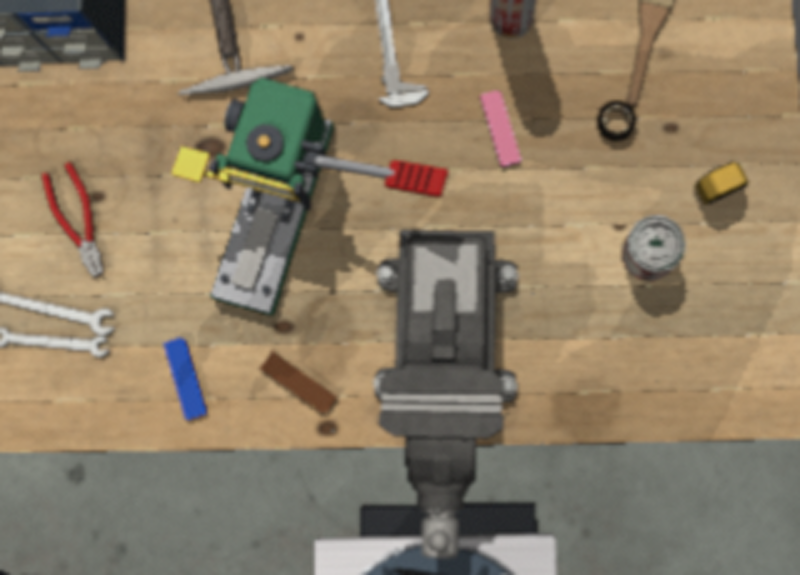

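```bash
cat >> h.py <<'E'
def P(pose,X):
    x,y,a=pose; c,s=np.cos(a),np.sin(a); X=np.atleast_2d(X)/1000.
    return np.c_[x+c*X[:,0]-s*X[:,1], y+s*X[:,0]+c*X[:,1], X[:,2]]
E
python3 - <<'E'
from h import *
from scipy.optimize import least_squares
t=lambda u,v:[130+u/2.5,100+v/2.5]; s=lambda u,v:[200+u/2.6,100+v/2.6]
obs=[("top",[-193,42,30],t(213,297)),("top",[-193,-42,30],t(274,317)),("top",[0,-200.9,193.4],t(416,178)),("top",[-50,86,165],t(191,164)),
("side",[-50,86,165],s(347,108)),("side",[-193,-42,30],s(236,213)),("side",[88,-42,30],s(419,236))]
f=lambda p:np.concatenate([proj(n,P(p,X))[0]-uv for n,X,uv in obs])
r=least_squares(f,[0.5,0.2,0],loss="soft_l1");print(r.x,f(r.x).reshape(-1,2).round(1).tolist())
for n in("top","side"):
  print(n,"tcp",proj(n,[[.132,.482,.211],[0,0,0],[.2,0,0]]).round().tolist())
for n,uv,z in[("top",t(656,240),.077),("top",t(722,180),.06),("top",t(616,120),.019),("top",t(435,540),.1),("top",t(400,232),.1),("top",t(495,232),.1),("top",t(380,400),.15),("top",t(515,400),.15)]: print(atz(n,uv,z).round(3))
# enlarge with model overlay
p=r.x
X=[[-193,42,30],[-193,-42,30],[88,-42,30],[16,0,35],[-39,0,40],[-94,15,40],[-94,-15,40],[-147,15,40],[-147,-15,40],[-175,15,40],[-175,-15,40],[-50,86,165],[0,-200.9,193.4]]
for n,(x0,y0,w,h,k) in {"top":(190,120,130,110,6),"side":(280,130,90,70,7)}.items():
    im=cv2.imread(f"pics/{n}0.png")[y0:y0+h,x0:x0+w]; im=cv2.resize(im,None,fx=k,fy=k,interpolation=2)
    for q in (proj(n,P(p,X))-[x0,y0]+.5)*k: cv2.circle(im,tuple(int(v) for v in q),3,(255,0,255),1)
    cv2.imwrite(f"pics/{n}1.png",im)
E
```

```text
[ 0.64646833  0.19657029 -0.28289222] [[0.4, -0.3], [-0.3, -1.9], [1.5, -0.5], [0.1, -0.6], [-1.6, -2.1], [-1.7, -2.5], [-3.1, -0.2]]
top tcp [[132.0, 328.0], [304.0, 362.0], [303.0, 299.0]]
side tcp [[214.0, 108.0], [166.0, 222.0], [221.0, 221.0]]
[ 0.529 -0.303  0.077]
[ 0.614 -0.4    0.06 ]
[ 0.715 -0.266  0.019]
[ 0.153 -0.006  0.1  ]
[0.542 0.034 0.1  ]
[ 0.539 -0.089  0.1  ]
[0.322 0.057 0.15 ]
[ 0.319 -0.107  0.15 ]
```

View pics/top1.png

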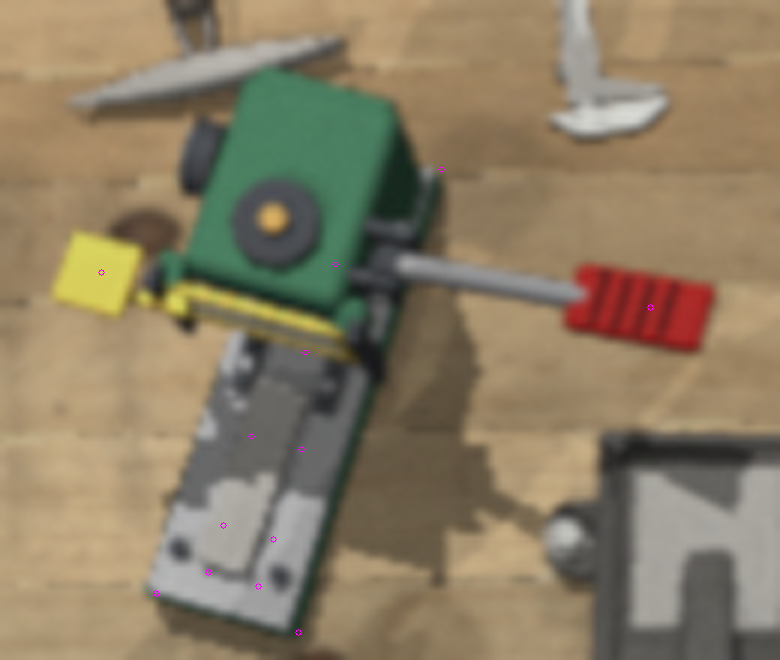

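View pics/side1.png

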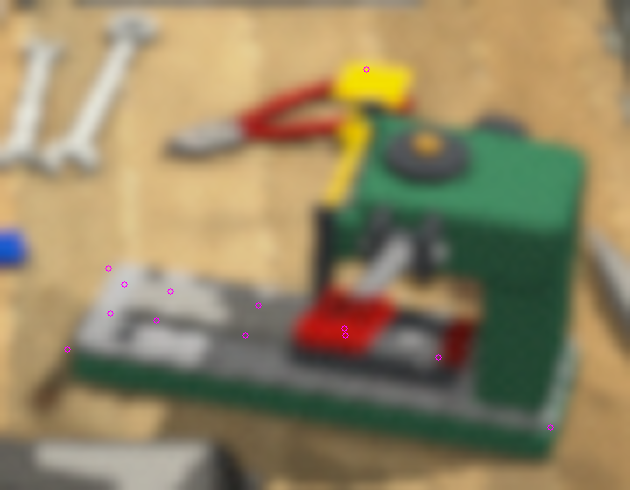

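```bash
cat >> h.py <<'E'
from scipy.spatial.transform import Rotation as Ro
def plan(pose,X,yaw,cur=None):
    """offset/twist (in tool units) to bring TCP to world X, tool down with tool x at heading yaw"""
    s=robot.sense(); R0=Ro.from_rotvec(s["tcp_rot"]); 
    c,q=np.cos(yaw),np.sin(yaw); R1=Ro.from_matrix(np.array([[c,q,0],[q,-c,0],[0,0,-1]]))
    o=R0.inv().apply(np.array(X)-s["eef_pos"]); w=(R0.inv()*R1).as_rotvec()/np.pi
    return o.round(4).tolist(),w.round(4).tolist()
E
python3 - <<'E'
from h import *
from scipy.optimize import least_squares
t=lambda u,v:[190+u/6-.5,120+v/6-.5]; s=lambda u,v:[280+u/7-.5,130+v/7-.5]
obs=[("top",[-193,42,30],t(150,592)),("top",[-193,-42,30],t(297,633)),("top",[88,-42,30],t(441,172)),("top",[0,-200.9,193.4],t(643,308)),("top",[-50,86,165],t(98,274)),
("side",[-50,86,165],s(374,84)),("side",[-193,-42,30],s(75,360)),("side",[88,-42,30],s(555,430)),("side",[0,-200.9,193.4],s(346,318))]
f=lambda p:np.concatenate([proj(n,P(p,X))[0]-uv for n,X,uv in obs])
r=least_squares(f,[0.5,0.2,0],loss="soft_l1");p=r.x;print(p,f(p).reshape(-1,2).round(1).tolist())
for uv in[t(200,562),t(250,578)]:
    w=atz("top",uv,.04); d=w[:2]-p[:2]; c,q=np.cos(p[2]),np.sin(p[2]); print("rear",(1000*np.array([c*d[0]+q*d[1],-q*d[0]+c*d[1]])).round(1))
# vise: matched points  rear-right top corner; jaw top right end
T=lambda u,v:[130+u/2.5,100+v/2.5]; S=lambda u,v:[200+u/2.6,100+v/2.6]
print("vise back R",tri(S(300,262),T(495,232)),"jaw",tri(S(130,200),T(440,400)))
print("bar rear",P(p,[[-171,0,35],[-94,0,35],[-50,86,165],[0,-200.9,193.4]]).round(4).tolist())
m=Ro.from_rotvec(robot.sense()["tcp_rot"]).as_matrix();print(m.round(3))
print(plan(p,P(p,[[-205,0,120]])[0],p[2]),plan(p,P(p,[[-205,0,120]])[0],p[2]+np.pi))
E
```

```text
[ 0.64747463  0.19797153 -0.28708439] [[0.5, -0.1], [-0.4, -0.4], [-0.2, -0.5], [0.7, -0.2], [0.2, -0.6], [-0.7, -2.2], [-0.8, -1.8], [-0.6, -0.5], [-0.2, 1.2]]
rear [-171.    18.9]
rear [-172.1  -11. ]
vise back R (array([ 0.53454433, -0.08698377,  0.15869527]), np.float64(0.015554871841842578)) jaw (array([ 0.32201952, -0.01709597,  0.2089069 ]), np.float64(0.009181007442635855))
bar rear [[0.4835, 0.2464, 0.035], [0.5573, 0.2246, 0.035], [0.6239, 0.2946, 0.165], [0.5906, 0.0053, 0.1934]]
[[-0.964  0.265 -0.   ]
 [ 0.265  0.964 -0.   ]
 [ 0.    -0.    -1.   ]]
([-0.3671, -0.1337, 0.0912], [0.0, -0.0, -0.9939]) ([-0.3671, -0.1337, 0.0912], [-0.0, -0.0, 0.0061])
```

>>> arm_command:
  offset:
    - [-0.367,-0.136,0.091]
    - [-0.367,-0.136,0.091]
    - [-0.367,-0.136,0.091]
    - [-0.367,-0.136,0.091]
    - [-0.367,-0.136,0.091]
    - [-0.367,-0.136,0.091]
    - [-0.367,-0.136,0.091]
    - [-0.367,-0.136,0.091]
    - [-0.367,-0.136,0.091]
    - [-0.367,-0.136,0.091]
    - [-0.367,-0.136,0.091]
    - [-0.367,-0.136,0.091]
  twist:
    - [0,0,0.006]
    - [0,0,0.006]
    - [0,0,0.006]
    - [0,0,0.006]
    - [0,0,0.006]
    - [0,0,0.006]
    - [0,0,0.006]
    - [0,0,0.006]
    - [0,0,0.006]
    - [0,0,0.006]
    - [0,0,0.006]
    - [0,0,0.006]
  claw: [255,255,255,255,255,255,255,255,255,255,255,255]

```text
clock: 2.1
eef_pos: [0.4508, 0.2529, 0.1197]
tcp_rot: [-0.453, -3.108, 0.001]
ft_force: [-0.6, 0.1, -0.3]
opening: -0.004
grip_force: 0.0
```

```bash
cat >> h.py <<'E'
PO=np.array([0.64747463,0.19797153,-0.28708439])
def where():
    s=robot.sense(); d=s["eef_pos"][:2]-PO[:2]; c,q=np.cos(PO[2]),np.sin(PO[2])
    print("press mm",(1000*np.array([c*d[0]+q*d[1],-q*d[0]+c*d[1],s["eef_pos"][2]])).round(1),"F",np.round(s["ft_force"],1),"t",round(s["clock"],2),"open",round(s["opening"],2))
def go(x,y,z): print(plan(PO,P(PO,[[x,y,z]])[0],PO[2]+np.pi))
E
python3 - <<'E'
from h import *
where(); go(-200,3,34)
im=viewer.grab_frame("top")[115:235,180:310]; cv2.imwrite("pics/top2.png",cv2.resize(im[...,::-1],None,fx=5,fy=5,interpolation=2))
E
```

```text
press mm [-204.2   -3.   119.7] F [-0.6  0.1 -0.3] t 2.1 open -0.0
([-0.0043, 0.0061, 0.0857], [-0.0002, -0.0003, -0.0007])
```

View pics/top2.png

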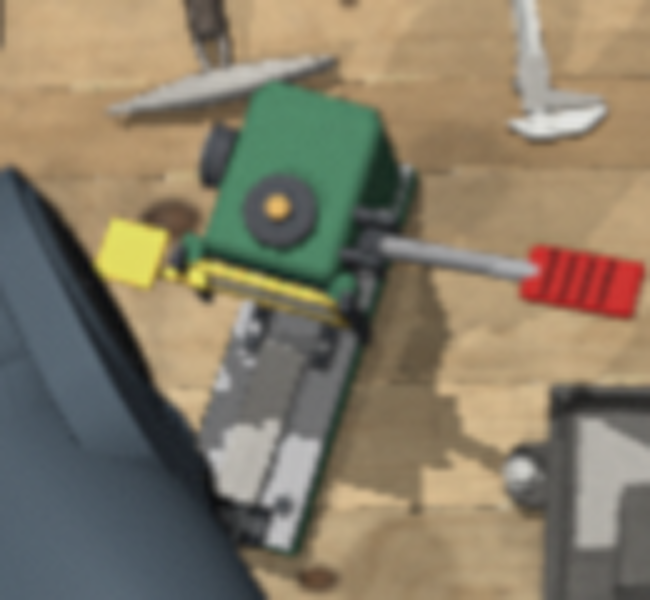

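>>> arm_command:
  offset:
    - [-0.002,0.006,0.03]
    - [-0.002,0.006,0.06]
    - [-0.002,0.006,0.08]
    - [-0.002,0.006,0.086]
    - [-0.002,0.006,0.086]
  twist:
    - [0,0,0]
    - [0,0,0]
    - [0,0,0]
    - [0,0,0]
    - [0,0,0]
  claw: [255,255,255,255,255]

```text
clock: 2.57
eef_pos: [0.4523, 0.2594, 0.0335]
tcp_rot: [-0.446, -3.108, 0.002]
ft_force: [0.7, -0.2, 0.7]
opening: 0.003
grip_force: 0.0
```

```bash
python3 -c "
from h import *
where(); go(-105,1,34)"
```

```text
press mm [-204.5    3.7   33.5] F [ 0.7 -0.2  0.7] t 2.57 open 0.0
([-0.0995, -0.0029, -0.0007], [-0.0005, -0.0005, 0.0006])
```

>>> arm_command:
  offset:
    - [-0.008,0,0]
    - [-0.016,0,0]
    - [-0.024,0,0]
    - [-0.032,0,0]
    - [-0.04,0,0]
    - [-0.048,-0.001,0]
    - [-0.056,-0.001,0]
    - [-0.064,-0.001,0]
    - [-0.071,-0.002,0]
    - [-0.077,-0.002,0]
    - [-0.082,-0.002,0]
    - [-0.085,-0.002,0]
  twist:
    - [0,0,0]
    - [0,0,0]
    - [0,0,0]
    - [0,0,0]
    - [0,0,0]
    - [0,0,0]
    - [0,0,0]
    - [0,0,0]
    - [0,0,0]
    - [0,0,0]
    - [0,0,0]
    - [0,0,0]
  claw: [255,255,255,255,255,255,255,255,255,255,255,255]

```text
clock: 3.57
eef_pos: [0.5354, 0.2329, 0.0341]
tcp_rot: [-0.449, -3.109, 0.0]
ft_force: [-0.4, 0.0, -0.2]
opening: 0.004
grip_force: 0.0
```

>>> arm_command:
  offset:
    - [-0.002,0,0]
    - [-0.004,0,0]
    - [-0.006,0,0]
    - [-0.008,0,0]
  twist:
    - [0,0,0]
    - [0,0,0]
    - [0,0,0]
    - [0,0,0]
  claw: [255,255,255,255]

```text
clock: 3.9
eef_pos: [0.5425, 0.2309, 0.0342]
tcp_rot: [-0.448, -3.109, 0.0]
ft_force: [-0.9, -0.7, -0.6]
opening: -0.0
grip_force: 0.0
```

Run:
```python
from h import *
where()
im=viewer.grab_frame("side")[125:205,270:380]; cv2.imwrite("pics/side3.png",cv2.resize(im[...,::-1],None,fx=6,fy=6,interpolation=2))
```

```text
press mm [-110.     1.9   34.2] F [-0.9 -0.7 -0.6] t 3.9 open -0.0
```

View pics/side3.png

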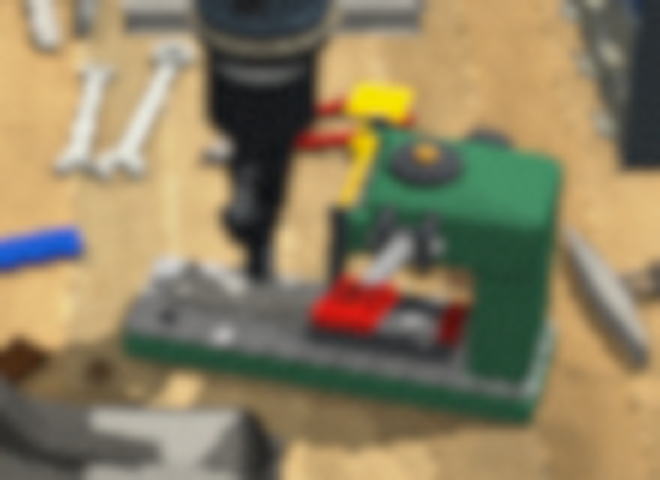

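>>> arm_command:
  offset:
    - [-0.0015,0,0]
    - [-0.003,0,0]
    - [-0.0045,0,0]
    - [-0.006,0,0]
  twist:
    - [0,0,0]
    - [0,0,0]
    - [0,0,0]
    - [0,0,0]
  claw: [255,255,255,255]

```text
clock: 4.28
eef_pos: [0.5483, 0.2292, 0.0342]
tcp_rot: [0.449, 3.109, 0.0]
ft_force: [0.6, 0.1, 0.2]
opening: 0.003
grip_force: 0.0
```

>>> arm_command:
  offset:
    - [-0.001,0,0]
    - [-0.002,0,0]
    - [-0.002,0,0]
  twist:
    - [0,0,0]
    - [0,0,0]
    - [0,0,0]
  claw: [255,255,255]

```text
clock: 4.53
eef_pos: [0.5503, 0.2285, 0.0342]
tcp_rot: [0.449, 3.109, -0.0]
ft_force: [0.6, 0.2, 0.0]
opening: 0.003
grip_force: 0.0
```

>>> arm_command:
  offset:
    - [-0.001,0,0]
    - [-0.002,0,0]
    - [-0.003,0,0]
    - [-0.003,0,0]
  twist:
    - [0,0,0]
    - [0,0,0]
    - [0,0,0]
    - [0,0,0]
  claw: [255,255,255,255]

```text
clock: 4.87
eef_pos: [0.5532, 0.2277, 0.0342]
tcp_rot: [0.449, 3.109, 0.0]
ft_force: [-0.1, 0.2, 0.1]
opening: -0.003
grip_force: 0.0
```

>>> arm_command:
  offset:
    - [-0.001,0,0]
    - [-0.002,0,0]
    - [-0.003,0,0]
    - [-0.003,0,0]
  twist:
    - [0,0,0]
    - [0,0,0]
    - [0,0,0]
    - [0,0,0]
  claw: [255,255,255,255]

```text
clock: 5.2
eef_pos: [0.5561, 0.2269, 0.0342]
tcp_rot: [0.449, 3.109, 0.0]
ft_force: [0.1, 0.5, 0.4]
opening: -0.002
grip_force: 0.0
```

Run:
```python
from h import *
where()
im=viewer.grab_frame("side")[135:205,280:370]; cv2.imwrite("pics/side4.png",cv2.resize(im[...,::-1],None,fx=8,fy=8,interpolation=2))
```

```text
press mm [-95.8   1.9  34.2] F [0.1 0.5 0.4] t 5.2 open -0.0
```

View pics/side4.png

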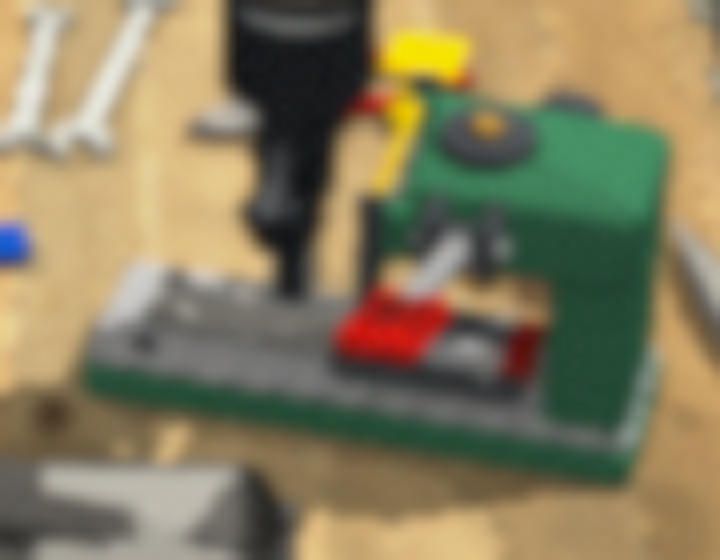

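>>> arm_command:
  offset:
    - [-0.001,0,0]
    - [-0.002,0,0]
    - [-0.002,0,0]
  twist:
    - [0,0,0]
    - [0,0,0]
    - [0,0,0]
  claw: [255,255,255]

```text
clock: 5.5
eef_pos: [0.558, 0.2263, 0.0342]
tcp_rot: [0.449, 3.109, 0.0]
ft_force: [0.5, 0.0, -0.6]
opening: -0.001
grip_force: 0.0
```

>>> arm_command:
  offset:
    - [-0.001,0,0]
    - [-0.002,0,0]
    - [-0.002,0,0]
  twist:
    - [0,0,0]
    - [0,0,0]
    - [0,0,0]
  claw: [255,255,255]

```text
clock: 5.75
eef_pos: [0.5599, 0.2257, 0.0342]
tcp_rot: [0.449, 3.109, 0.0]
ft_force: [0.3, -0.1, -0.1]
opening: -0.003
grip_force: 0.0
```

Run:
```python
from h import *
where()
g=lambda im,y,x:cv2.resize(im[y:y+70,x:x+80],None,fx=5,fy=4,interpolation=2)
a=viewer.grab_frame("side")[...,::-1];b=viewer.grab_frame("top")[...,::-1]
a0=cv2.imread("pics/side0.png");b0=cv2.imread("pics/top0.png")
cv2.imwrite("pics/c5.png",np.vstack([np.hstack([g(a0,140,285),g(a,140,285)]),np.hstack([g(b0,155,200),g(b,155,200)])]))
```

```text
press mm [-91.8   1.8  34.2] F [ 0.3 -0.1 -0.1] t 5.75 open -0.0
```

View pics/c5.png

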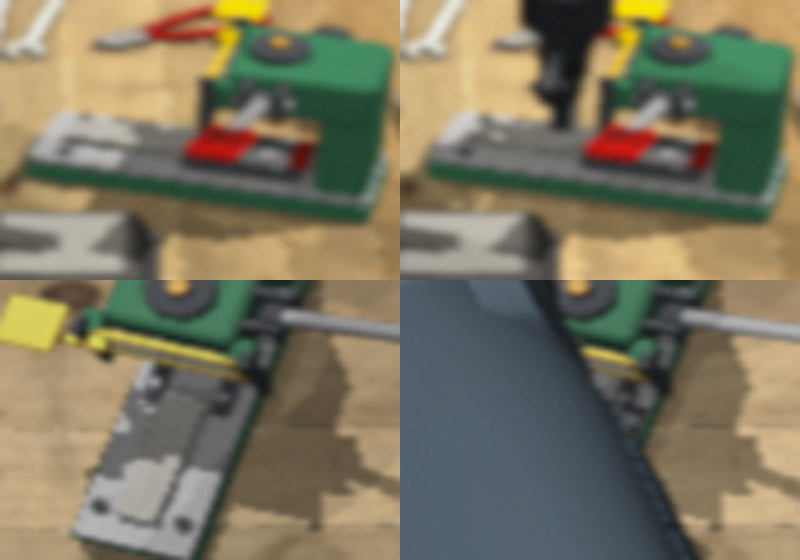

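Run:
```python
from h import *
s=robot.sense()["eef_pos"];q=proj("side",s);print("tcp px",q,"in crop",400+(q-[285,140])*[5,4])
for x in(-171,-92):
    q=proj("side",P(PO,[[x,15,40],[x,-15,40],[x,-15,30]]));print(x,((q-[285,140])*[5,4]).round().tolist())
for n in["side","top"]:
    for k in["bar","bar_rear"]: viewer.grab_frame(n); print(n,k,[(np.round(d["xy"],1).tolist(),round(d["p"],2)) for d in models.boxes_of(k,n)][:5])
a=viewer.grab_frame("side")[...,::-1]
a0=cv2.imread("pics/side0.png")
g=lambda im:cv2.resize(im[155:190,285:345],None,fx=13,fy=8,interpolation=2)
o=np.vstack([g(a0),g(a)]);o=cv2.convertScaleAbs(o,alpha=1.5,beta=0)
for r,im in((0,a0),(1,a)):
    for x in (q-[285,155]): pass
for r in(0,1):
  for c in (proj("side",s)-[285,155]+.5)*[13,8]: cv2.circle(o,(int(c[0]),int(c[1])+280*r),4,(255,0,255),1)
cv2.imwrite("pics/c6.png",o)
```

```text
tcp px [[316.36082275 175.99627485]] in crop [[556.80411377 543.98509941]]
-171 [[68.0, 120.0], [57.0, 137.0], [58.0, 145.0]]
-92 [[161.0, 132.0], [152.0, 149.0], [152.0, 157.0]]
side bar [([361.5, 237.8], 0.53)]
side bar_rear [([360.6, 238.7], 0.79), ([308.8, 174.1], 0.7), ([274.2, 185.2], 0.53), ([273.1, 162.1], 0.46), ([333.9, 173.2], 0.41)]
top bar [([328.9, 147.8], 0.61)]
top bar_rear [([332.3, 151.6], 0.61), ([243.3, 175.4], 0.17)]
```

View pics/c6.png

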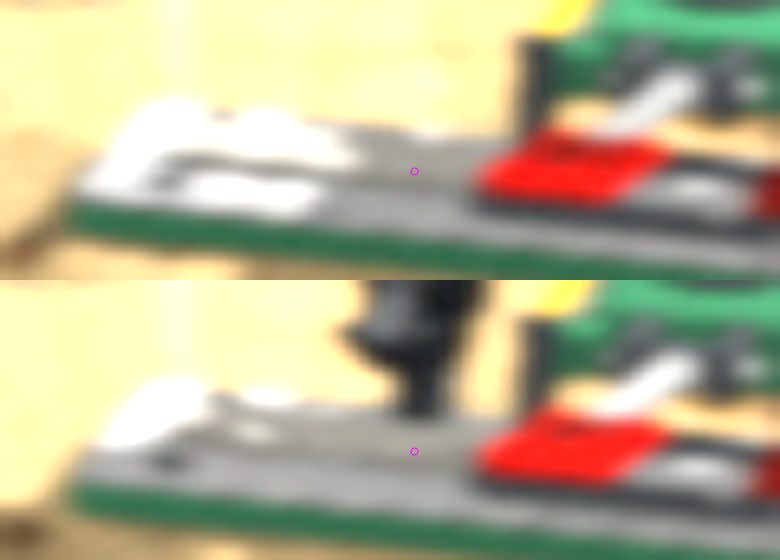

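Run:
```python
from h import *
s=robot.sense()["eef_pos"]
print(proj("side",[s,s+[0,0,.01]]).round(1).tolist(), proj("side",P(PO,[[-92,2,34],[-92,12,34],[-92,17,34],[-92,27,34],[-92,15,40]])).round(1).tolist())
a=viewer.grab_frame("side").astype(int); a0=cv2.imread("pics/side0.png")[...,::-1].astype(int)
for r in range(160,182): print(r,a[r,310:328].sum(1)//3, '|',a0[r,310:328].sum(1)//3)
```

```text
[[316.4, 176.0], [316.4, 174.0]] [[316.4, 176.0], [317.0, 174.6], [317.3, 173.9], [317.9, 172.6], [317.2, 173.0]]
160 [155 124  95  85  85  76  60  47  38  31  52  98 137 151 129  90  71  77] | [169 170 172 175 176 177 176 168 159 159 160 163 164 155 126  86  69  73]
161 [140 101  70  71  77  69  55  46  40  33  60 107 146 154 125  80  53  57] | [164 165 167 169 170 170 170 167 160 157 157 161 162 154 121  76  50  56]
162 [143 105  65  54  57  51  43  38  33  31  68 113 151 158 127  80  50  51] | [162 163 165 168 169 171 174 172 167 160 159 163 163 157 124  77  47  49]
163 [156 124  79  47  39  35  31  29  28  36  73 122 156 161 130  82  49  48] | [165 167 170 173 177 178 181 183 178 168 164 165 166 158 126  79  48  45]
164 [168 146 106  61  36  27  23  22  28  47  86 133 162 162 129  81  49  45] | [168 172 176 179 182 183 185 189 184 173 167 165 167 157 125  77  47  45]
165 [177 166 134  91  55  33  25  24  32  57 100 143 165 159 124  77  48  46] | [172 176 180 184 185 184 186 188 186 177 168 167 165 153 119  73  46  43]
166 [183 178 160 132  99  61  31  23  37  70 110 148 165 154 1
[... 1701 characters left out ...]
 76  80] | [110 104  97  93  93  96  95  94  97 100  98  91  81  73  71  71  75  74]
178 [110 107 104 100  99  98  96  95  97  94  89  77  67  62  65  66  70  70] | [115 104  99  96  96  94  93  92  94  94  90  79  67  62  61  64  64  66]
179 [114 113 112 111 110 107 103 103 103  99  88  71  58  55  54  57  57  58] | [119 108 109 109 106 104 102  99 100  97  86  71  58  55  54  56  56  57]
180 [116 117 118 117 117 115 113 113 112 106  93  74  58  51  50  52  51  52] | [112 109 110 112 111 110 109 108 108 104  90  73  56  51  48  50  49  49]
181 [117 119 120 117 118 116 116 117 116 114 102  84  69  59  55  54  50  51] | [103 105 110 112 112 112 112 112 114 110  98  81  65  58  53  53  48  50]
```

>>> arm_command:
  offset:
    - [0,0,-0.03]
    - [0.04,0,-0.06]
    - [0.08,0,-0.06]
    - [0.1,0,-0.06]
    - [0.1,0,-0.06]
  twist:
    - [0,0,0]
    - [0,0,0]
    - [0,0,0]
    - [0,0,0]
    - [0,0,0]
  claw: [255,255,255,255,255]

```text
clock: 6.77
eef_pos: [0.4602, 0.2551, 0.095]
tcp_rot: [-0.445, -3.109, -0.001]
ft_force: [-0.6, 0.5, 0.5]
opening: -0.002
grip_force: 0.0
```

Run:
```python
from h import *
where(); s=robot.sense()["eef_pos"]; q=proj("side",s)[0];print(q)
a=viewer.grab_frame("side");c,r=q.round().astype(int)
for i in range(r-18,r+8): print(i,a[i,c-8:c+10].sum(1)//3)
o=np.hstack([cv2.resize(a[r-35:r+25,c-25:c+45],None,fx=6,fy=6,interpolation=2)[...,::-1],cv2.resize(viewer.grab_frame("top")[160:220,205:265],None,fx=6,fy=6,interpolation=2)[...,::-1]])
cv2.imwrite("pics/c7.png",o)
```

```text
press mm [-195.8    1.8   95. ] F [-0.6  0.5  0.5] t 6.77 open -0.0
[291.53386413 159.68612275]
142 [172 154 127 100  81  66  49  34  26  24  26  40  81 130 163 176 178 179]
143 [147 110  86  82  73  61  48  40  32  27  30  53  98 142 168 178 178 179]
144 [147  95  60  62  59  50  40  36  30  26  35  72 121 162 177 181 177 177]
145 [170 109  58  45  42  35  28  29  26  28  40  83 135 171 182 181 178 177]
146 [190 131  68  35  31  24  24  28  27  30  53  95 143 175 184 183 179 179]
147 [197 143  83  42  27  23  22  26  29  37  69 115 156 179 185 183 181 179]
148 [198 148  99  70  55  41  29  21  29  44  81 128 163 182 186 184 182 180]
149 [195 155 129 121 110  83  48  28  31  55  91 133 167 182 186 184 181 180]
150 [188 162 162 172 161 121  69  31  37  64  99 137 166 181 185 183 181 179]
151 [173 166 182 197 180 130  71  34  41  68 102 137 164 179 184 183 181 178]
152 [148 155 178 194 174 122  65  32  41  67  99 135 163 178 182 183 182 177]
153 [127 132 155 172 158 114  64  33  39  68 101 136 165 179 185 183 182 177]
154 [135 128 136 146 141 110  67  37  43  71 104 140 167 184 190 188
[... 323 characters left out ...]
59 [171 175 174 173 173 170 168 167 169 171 174 175 177 184 190 186 180 177]
160 [170 173 173 172 172 168 165 166 169 171 172 173 177 185 191 185 180 176]
161 [169 171 171 172 170 168 166 166 170 173 174 173 177 185 191 186 180 175]
162 [170 171 172 172 172 169 166 167 171 173 175 174 177 184 190 186 180 176]
163 [170 171 172 171 172 170 166 167 171 174 174 174 174 180 187 186 181 178]
164 [166 173 172 172 172 170 166 166 170 173 174 174 173 178 185 186 182 180]
165 [156 169 172 173 172 171 166 165 169 172 174 174 173 176 185 187 183 181]
166 [145 164 171 173 172 171 168 168 169 171 174 174 177 181 188 189 185 180]
167 [142 161 169 173 174 171 168 167 169 170 172 175 182 188 195 195 186 174]
```

View pics/c7.png

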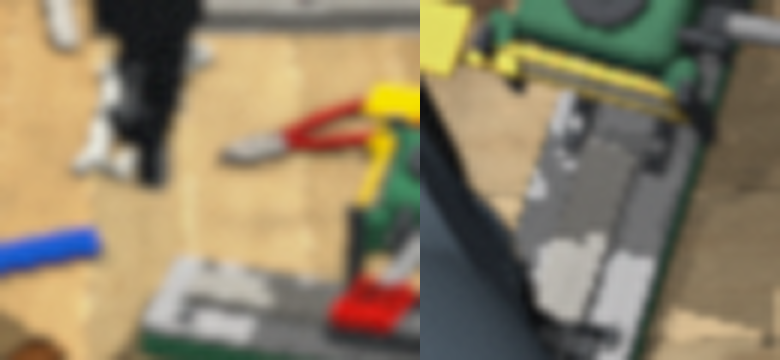

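>>> arm_command:
  offset:
    - [-0.03,0.002,0]
    - [-0.065,0.002,0.02]
    - [-0.065,0.002,0.05]
    - [-0.065,0.002,0.05]
  twist:
    - [0,0,0]
    - [0,0,0]
    - [0,0,0]
    - [0,0,0]
  claw: [255,255,255,255]

```text
clock: 7.2
eef_pos: [0.5263, 0.2355, 0.0391]
tcp_rot: [-0.452, -3.104, 0.005]
ft_force: [-1.5, 0.1, -1.6]
opening: 0.0
grip_force: 0.0
```

>>> arm_command:
  offset:
    - [0,0,0.003]
    - [0,0,0.006]
    - [0,0,0.009]
    - [0,0,0.012]
    - [0,0,0.012]
  twist:
    - [0,0,0]
    - [0,0,0]
    - [0,0,0]
    - [0,0,0]
    - [0,0,0]
  claw: [255,255,255,255,255]

```text
clock: 7.62
eef_pos: [0.5267, 0.2379, 0.0326]
tcp_rot: [0.448, 3.109, 0.001]
ft_force: [-1.1, -0.2, -0.7]
opening: 0.002
grip_force: 0.0
```

>>> arm_command:
  offset:
    - [0,0,0.001]
    - [0,0,0.002]
    - [0,0,0.003]
    - [0,0,0.004]
    - [0,0,0.004]
  twist:
    - [0,0,0]
    - [0,0,0]
    - [0,0,0]
    - [0,0,0]
    - [0,0,0]
  claw: [255,255,255,255,255]

```text
clock: 8.03
eef_pos: [0.5266, 0.2376, 0.0281]
tcp_rot: [-0.449, -3.109, 0.0]
ft_force: [-0.6, 0.7, 0.2]
opening: -0.0
grip_force: 0.0
```

>>> arm_command:
  offset:
    - [0,0,0.001]
    - [0,0,0.002]
    - [0,0,0.003]
    - [0,0,0.003]
  twist:
    - [0,0,0]
    - [0,0,0]
    - [0,0,0]
    - [0,0,0]
  claw: [255,255,255,255]

```text
clock: 8.37
eef_pos: [0.5266, 0.2375, 0.0249]
tcp_rot: [-0.449, -3.109, 0.0]
ft_force: [0.3, 0.7, -0.3]
opening: -0.0
grip_force: 0.0
```

>>> arm_command:
  offset:
    - [0,0,0.001]
    - [0,0,0.002]
    - [0,0,0.002]
  twist:
    - [0,0,0]
    - [0,0,0]
    - [0,0,0]
  claw: [255,255,255]

```text
clock: 8.62
eef_pos: [0.5267, 0.2376, 0.023]
tcp_rot: [-0.449, -3.109, 0.0]
ft_force: [-0.2, -0.0, -0.0]
opening: 0.002
grip_force: 0.0
```

>>> arm_command:
  offset:
    - [0,0,0.001]
    - [0,0,0.002]
    - [0,0,0.002]
  twist:
    - [0,0,0]
    - [0,0,0]
    - [0,0,0]
  claw: [255,255,255]

```text
clock: 8.87
eef_pos: [0.5266, 0.2376, 0.021]
tcp_rot: [-0.449, -3.109, 0.0]
ft_force: [-0.2, 0.2, -0.3]
opening: 0.006
grip_force: 0.0
```

>>> arm_command:
  offset:
    - [0,0,0.001]
    - [0,0,0.001]
  twist:
    - [0,0,0]
    - [0,0,0]
  claw: [255,255]

```text
clock: 9.03
eef_pos: [0.5267, 0.2376, 0.0201]
tcp_rot: [-0.449, -3.109, 0.0]
ft_force: [-0.1, -0.4, -0.6]
opening: -0.0
grip_force: 0.0
```

>>> arm_command:
  offset:
    - [0,0,0.001]
    - [0,0,0.001]
  twist:
    - [0,0,0]
    - [0,0,0]
  claw: [255,255]

```text
clock: 9.2
eef_pos: [0.5268, 0.2376, 0.0199]
tcp_rot: [0.449, 3.109, 0.0]
ft_force: [-3.8, -1.9, 12.9]
opening: -0.001
grip_force: 6.1
```

>>> arm_command:
  offset:
    - [0,0,0.001]
    - [0,0,0.001]
  twist:
    - [0,0,0]
    - [0,0,0]
  claw: [255,255]

```text
clock: 9.37
eef_pos: [0.5269, 0.2377, 0.0198]
tcp_rot: [0.449, 3.108, 0.001]
ft_force: [-10.9, -4.6, 28.5]
opening: -0.004
grip_force: 14.0
```

>>> arm_command:
  offset:
    - [0,0,-0.02]
    - [0.03,0,-0.025]
    - [0.07,-0.002,-0.025]
    - [0.07,-0.002,-0.025]
    - [0.07,-0.002,-0.01]
    - [0.07,-0.002,0.001]
    - [0.07,-0.002,0.003]
    - [0.07,-0.002,0.003]
  twist:
    - [0,0,0]
    - [0,0,0]
    - [0,0,0]
    - [0,0,0]
    - [0,0,0]
    - [0,0,0]
    - [0,0,0]
    - [0,0,0]
  claw: [255,255,255,255,255,255,255,255]

```text
clock: 10.03
eef_pos: [0.4585, 0.2552, 0.0147]
tcp_rot: [-0.448, -3.108, 0.001]
ft_force: [-1.0, -0.2, -0.2]
opening: 0.001
grip_force: 0.0
```

```bash
python3 -c "
from h import *
where(); go(-105,2,15)"
```

```text
press mm [-197.4    1.4   14.7] F [-1.  -0.2 -0.2] t 10.03 open 0.0
([-0.0924, 0.0006, -0.0004], [-0.0003, -0.0003, 0.0002])
```

>>> arm_command:
  offset:
    - [-0.008,0,0]
    - [-0.016,0,0]
    - [-0.024,0,0]
    - [-0.032,0,0]
    - [-0.04,0,0]
    - [-0.048,0,0]
    - [-0.056,0,0]
    - [-0.064,0,0]
    - [-0.071,0,0]
    - [-0.077,0,0]
    - [-0.081,0,0]
    - [-0.083,0,0]
  twist:
    - [0,0,0]
    - [0,0,0]
    - [0,0,0]
    - [0,0,0]
    - [0,0,0]
    - [0,0,0]
    - [0,0,0]
    - [0,0,0]
    - [0,0,0]
    - [0,0,0]
    - [0,0,0]
    - [0,0,0]
  claw: [255,255,255,255,255,255,255,255,255,255,255,255]

```text
clock: 11.03
eef_pos: [0.5392, 0.2318, 0.0151]
tcp_rot: [0.449, 3.109, -0.0]
ft_force: [-3.8, 0.6, 3.7]
opening: 0.001
grip_force: 1.9
```

>>> arm_command:
  offset:
    - [-0.001,0,0]
    - [-0.002,0,0]
    - [-0.003,0,0]
    - [-0.003,0,0]
  twist:
    - [0,0,0]
    - [0,0,0]
    - [0,0,0]
    - [0,0,0]
  claw: [255,255,255,255]

```text
clock: 11.37
eef_pos: [0.5416, 0.2311, 0.0152]
tcp_rot: [0.449, 3.109, -0.0]
ft_force: [-1.8, -0.3, -0.5]
opening: 0.0
grip_force: 0.7
```

>>> arm_command:
  offset:
    - [-0.001,0,0]
    - [-0.002,0,0]
    - [-0.003,0,0]
    - [-0.003,0,0]
  twist:
    - [0,0,0]
    - [0,0,0]
    - [0,0,0]
    - [0,0,0]
  claw: [255,255,255,255]

```text
clock: 11.7
eef_pos: [0.5446, 0.2302, 0.0152]
tcp_rot: [0.449, 3.109, -0.0]
ft_force: [-1.3, 0.7, 0.4]
opening: -0.003
grip_force: 0.5
```

Pushing now gives force. Continue until it stops.

>>> arm_command:
  offset:
    - [-0.001,0,0]
    - [-0.002,0,0]
    - [-0.003,0,0]
    - [-0.003,0,0]
  twist:
    - [0,0,0]
    - [0,0,0]
    - [0,0,0]
    - [0,0,0]
  claw: [255,255,255,255]

```text
clock: 12.03
eef_pos: [0.5455, 0.2299, 0.015]
tcp_rot: [-0.447, -3.106, -0.001]
ft_force: [-14.3, 4.8, 8.3]
opening: -0.0
grip_force: 7.5
```

>>> arm_command:
  offset:
    - [-0.001,0,0]
    - [-0.002,0,0]
    - [-0.002,0,0]
  twist:
    - [0,0,0]
    - [0,0,0]
    - [0,0,0]
  claw: [255,255,255]

```text
clock: 12.28
eef_pos: [0.5457, 0.2298, 0.0148]
tcp_rot: [-0.446, -3.103, -0.002]
ft_force: [-26.5, 6.8, 14.7]
opening: -0.0
grip_force: 13.5
```

>>> arm_command:
  offset:
    - [-0.001,0,0]
    - [-0.002,0,0]
    - [-0.002,0,0]
  twist:
    - [0,0,0]
    - [0,0,0]
    - [0,0,0]
  claw: [255,255,255]

```text
clock: 12.53
eef_pos: [0.5459, 0.2298, 0.0147]
tcp_rot: [-0.444, -3.1, -0.002]
ft_force: [-36.8, 11.4, 23.6]
opening: 0.002
grip_force: 19.7
```

```bash
python3 -c "
from h import *
where()"
```

```text
press mm [-106.4    1.7   14.7] F [-36.8  11.4  23.6] t 12.53 open 0.0
```

>>> arm_command:
  offset:
    - [0.03,0,-0.002]
    - [0.06,0,-0.03]
    - [0.06,0,-0.07]
    - [0.06,0,-0.11]
    - [0.06,0.01,-0.15]
    - [0.06,0.03,-0.175]
    - [0.06,0.06,-0.175]
    - [0.04,0.09,-0.175]
    - [0,0.09,-0.175]
    - [-0.04,0.09,-0.175]
    - [-0.043,0.09,-0.175]
    - [-0.043,0.09,-0.175]
  twist:
    - [0,0,0]
    - [0,0,0]
    - [0,0,0]
    - [0,0,0]
    - [0,0,0]
    - [0,0,0]
    - [0,0,0]
    - [0,0,0]
    - [0,0,0]
    - [0,0,0]
    - [0,0,0]
    - [0,0,0]
  claw: [255,255,255,255,255,255,255,255,255,255,255,255]

```text
clock: 13.53
eef_pos: [0.6197, 0.3015, 0.1886]
tcp_rot: [-0.452, -3.108, 0.001]
ft_force: [0.1, -0.2, -0.3]
opening: -0.001
grip_force: 0.0
```

```bash
python3 -c "
from h import *
where(); go(-56,92,150)
a=viewer.grab_frame('side')[...,::-1];b=viewer.grab_frame('top')[...,::-1]
g=lambda im,y,x:cv2.resize(im[y:y+75,x:x+80],None,fx=5,fy=5,interpolation=2)
cv2.imwrite('pics/c8.png',np.hstack([g(a,125,285),g(b,140,210)]))
"
```

```text
press mm [-56.   91.4 188.6] F [ 0.1 -0.2 -0.3] t 13.53 open -0.0
([-0.0, 0.0006, 0.0386], [-0.0003, -0.0002, -0.0005])
```

View pics/c8.png

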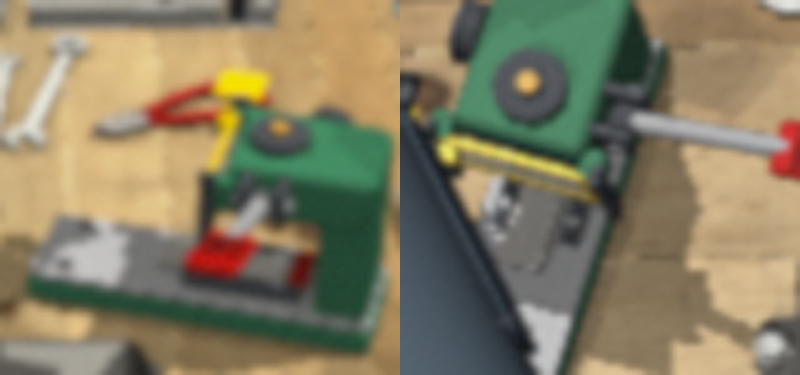

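>>> arm_command:
  offset:
    - [0,0,0.02]
    - [0,0,0.035]
    - [0,0,0.04]
    - [0,0,0.045]
    - [0,0,0.05]
    - [0,0,0.055]
    - [0,0,0.06]
    - [0,0,0.06]
  twist:
    - [0,0,0]
    - [0,0,0]
    - [0,0,0]
    - [0,0,0]
    - [0,0,0]
    - [0,0,0]
    - [0,0,0]
    - [0,0,0]
  claw: [255,255,255,255,255,255,255,255]

```text
clock: 14.3
eef_pos: [0.6178, 0.3027, 0.1298]
tcp_rot: [0.449, 3.109, 0.0]
ft_force: [-0.3, 0.2, -0.3]
opening: 0.002
grip_force: 0.0
```

>>> arm_command:
  offset:
    - [0,0,0.004]
    - [0,0,0.008]
    - [0,0,0.012]
    - [0,0,0.016]
    - [0,0,0.02]
    - [0,0,0.024]
    - [0,0,0.028]
    - [0,0,0.03]
    - [0,0,0.03]
  twist:
    - [0,0,0]
    - [0,0,0]
    - [0,0,0]
    - [0,0,0]
    - [0,0,0]
    - [0,0,0]
    - [0,0,0]
    - [0,0,0]
    - [0,0,0]
  claw: [255,255,255,255,255,255,255,255,255]

```text
clock: 15.05
eef_pos: [0.6177, 0.3023, 0.0995]
tcp_rot: [-0.449, -3.109, 0.001]
ft_force: [0.1, -0.6, 0.3]
opening: -0.0
grip_force: 0.0
```

```bash
python3 -c "
from h import *
where()
a=viewer.grab_frame('side'); a0=cv2.imread('pics/side0.png')[...,::-1]
for im in(a0,a):
    h=cv2.cvtColor(np.ascontiguousarray(im),cv2.COLOR_RGB2HSV); m=cv2.inRange(h,(22,170,120),(34,255,255)); ys,xs=np.nonzero(m[120:190,300:360]); 
    print(len(xs),'rows',np.bincount(ys+120,minlength=190)[125:180])
    if len(xs): print(xs.mean()+300,ys.mean()+120)
    for r in range(126,160,2): print(r,''.join('#' if m[r,c] else '.' for c in range(305,360)))
print(models.boxes_of('guard_tab','side')[:3])
s=robot.sense()['eef_pos'];print(proj('side',[s+[0,0,.02]]),proj('side',P(PO,[[-50,86,165],[-50,86,115]])))
"
```

```text
press mm [-58.1  91.6  99.5] F [ 0.1 -0.6  0.3] t 15.05 open -0.0
79 rows [ 0  0  0  0  0  0  0  0  0  0  0  0  0  0  6 10 11 10 10  6  2  2  2  4
  4  3  3  2  1  1  1  1  0  0  0  0  0  0  0  0  0  0  0  0  0  0  0  0
  0  0  0  0  0  0  0]
331.9240506329114 144.15189873417722
126 .......................................................
128 .......................................................
130 .......................................................
132 .......................................................
134 .......................................................
136 .......................................................
138 .......................................................
140 ........................##########.....................
142 .......................##########......................
144 ........................###..###.......................
146 .........................##............................
148 ........................####...........................
150 ........................###............................
152 ........................##..........
[... 769 characters left out ...]
........
140 .......................................................
142 .......................................................
144 .......................................................
146 .......................................................
148 .......................................................
150 .......................###.............................
152 .........................#.............................
154 .........................#.............................
156 ........................#..............................
158 .......................................................
[]
[[330.10326933 147.85890018]] [[332.19109119 139.25405532]
 [331.71332142 149.84461559]]
```

>>> arm_command:
  offset:
    - [0,0,0.002]
    - [0,0,0.004]
    - [0,0,0.004]
  twist:
    - [0,0,0]
    - [0,0,0]
    - [0,0,0]
  claw: [255,255,255]

```text
clock: 15.4
eef_pos: [0.6178, 0.3023, 0.0959]
tcp_rot: [-0.449, -3.109, 0.001]
ft_force: [0.8, 0.5, 0.9]
opening: 0.001
grip_force: 0.0
```

>>> arm_command:
  offset:
    - [0,0,0.002]
    - [0,0,0.004]
    - [0,0,0.004]
  twist:
    - [0,0,0]
    - [0,0,0]
    - [0,0,0]
  claw: [255,255,255]

```text
clock: 15.65
eef_pos: [0.6181, 0.3026, 0.0948]
tcp_rot: [0.449, 3.107, 0.002]
ft_force: [-11.0, -4.1, 31.2]
opening: 0.002
grip_force: 5.9
```

>>> arm_command:
  offset:
    - [0,0,-0.04]
    - [0,0,-0.08]
    - [0,0,-0.115]
    - [-0.02,-0.02,-0.138]
    - [-0.03,-0.06,-0.138]
    - [-0.04,-0.1,-0.138]
    - [-0.05,-0.14,-0.138]
    - [-0.06,-0.18,-0.138]
    - [-0.07,-0.22,-0.138]
    - [-0.07,-0.26,-0.138]
    - [-0.07,-0.29,-0.138]
    - [-0.07,-0.29,-0.138]
  twist:
    - [0,0,0]
    - [0,0,0]
    - [0,0,0]
    - [0,0,-0.01]
    - [0,0,-0.03]
    - [0,0,-0.05]
    - [0,0,-0.07]
    - [0,0,-0.09]
    - [0,0,-0.09]
    - [0,0,-0.09]
    - [0,0,-0.09]
    - [0,0,-0.09]
  claw: [255,255,255,255,255,255,255,255,255,255,255,255]

```text
clock: 16.65
eef_pos: [0.6017, -0.0004, 0.2305]
tcp_rot: [-0.013, -3.142, 0.002]
ft_force: [-1.0, -0.3, 0.3]
opening: 0.003
grip_force: 0.0
```

```bash
python3 -c "
from h import *
where(); m=Ro.from_rotvec(robot.sense()['tcp_rot']).as_matrix();print(m.round(3))
print(plan(PO,P(PO,[[12,-198,215]])[0],np.pi))
a=viewer.grab_frame('side')
m=cv2.inRange(cv2.cvtColor(np.ascontiguousarray(a),cv2.COLOR_RGB2HSV),(22,170,120),(34,255,255))
for r in range(136,170): print(r,''.join('#' if m[r,c] else '.' for c in range(305,360)))
"
```

```text
press mm [  12.3 -203.3  230.5] F [-1.  -0.3  0.3] t 16.65 open 0.0
[[-1.     0.008 -0.   ]
 [ 0.008  1.    -0.001]
 [ 0.    -0.001 -1.   ]]
([-0.0012, 0.0051, 0.0155], [-0.0004, -0.0, -0.0027])
136 .......................................................
137 .......................................................
138 .......................................................
139 .......................................................
140 .......................................................
141 .......................................................
142 .......................................................
143 .......................................................
144 .......................................................
145 .......................................................
146 .......................................................
147 .......................................................
148 ........................#..............................
149 .......................###.............................
150 ......................####.............................
151 .
[... 434 characters left out ...]
........................................
159 .......................................................
160 .......................................................
161 .......................................................
162 .......................................................
163 .......................................................
164 .......................................................
165 .......................................................
166 .......................................................
167 .......................................................
168 .......................................................
169 .......................................................
```

>>> arm_command:
  offset:
    - [0,0.004,0.03]
    - [0,0.004,0.045]
    - [0,0.004,0.057]
    - [0,0.004,0.069]
    - [0,0.004,0.081]
    - [0,0.004,0.093]
    - [0,0.004,0.105]
    - [0,0.004,0.117]
    - [0,0.004,0.125]
    - [0,0.004,0.132]
    - [0,0.004,0.138]
    - [0,0.004,0.14]
  twist:
    - [0,0,0]
    - [0,0,0]
    - [0,0,0]
    - [0,0,0]
    - [0,0,0]
    - [0,0,0]
    - [0,0,0]
    - [0,0,0]
    - [0,0,0]
    - [0,0,0]
    - [0,0,0]
    - [0,0,0]
  claw: [255,255,255,255,255,255,255,255,255,255,255,255]

```text
clock: 17.7
eef_pos: [0.6039, 0.01, 0.0901]
tcp_rot: [0.004, 3.14, 0.001]
ft_force: [1.6, 3.3, 9.8]
opening: -0.004
grip_force: 4.2
```

>>> arm_command:
  offset:
    - [0,0,0.004]
    - [0,0,0.008]
    - [0,0,0.01]
    - [0,0,0.01]
  twist:
    - [0,0,0]
    - [0,0,0]
    - [0,0,0]
    - [0,0,0]
  claw: [255,255,255,255]

```text
clock: 18.03
eef_pos: [0.604, 0.0098, 0.0805]
tcp_rot: [0.004, 3.14, 0.001]
ft_force: [1.8, 1.0, 9.3]
opening: 0.0
grip_force: 4.0
```

>>> arm_command:
  offset:
    - [0,0,0.002]
    - [0,0,0.004]
    - [0,0,0.004]
  twist:
    - [0,0,0]
    - [0,0,0]
    - [0,0,0]
  claw: [255,255,255]

```text
clock: 18.28
eef_pos: [0.6045, 0.0102, 0.079]
tcp_rot: [0.004, 3.137, 0.002]
ft_force: [-10.5, 2.3, 37.4]
opening: -0.001
grip_force: 16.8
```

>>> arm_command:
  offset:
    - [0,0,0.002]
    - [0,0,0.004]
    - [0,0,0.004]
  twist:
    - [0,0,0]
    - [0,0,0]
    - [0,0,0]
  claw: [255,255,255]

```text
clock: 18.53
eef_pos: [0.605, 0.0104, 0.0781]
tcp_rot: [0.004, 3.135, 0.003]
ft_force: [-26.2, 3.8, 78.6]
opening: -0.001
grip_force: 36.3
```

>>> arm_command:
  offset:
    - [0,0,-0.03]
    - [0,0,-0.06]
    - [0,0,-0.09]
    - [0,0,-0.115]
    - [0,0,-0.13]
    - [0,0,-0.13]
    - [0,0,-0.13]
    - [0,0,-0.13]
  twist:
    - [0,0,0]
    - [0,0,0]
    - [0,0,0]
    - [0,0,0]
    - [0,0,0]
    - [0,0,0]
    - [0,0,0]
    - [0,0,0]
  claw: [255,255,255,255,255,255,255,255]

```text
clock: 19.2
eef_pos: [0.6027, 0.0091, 0.2011]
tcp_rot: [-0.005, -3.14, -0.0]
ft_force: [-0.4, -0.4, 0.4]
opening: 0.003
grip_force: 0.0
```

```bash
python3 -c "
from h import *
where()
for im in (cv2.imread('pics/side0.png')[...,::-1], viewer.grab_frame('side')):
    hs=cv2.cvtColor(np.ascontiguousarray(im),cv2.COLOR_RGB2HSV);m=cv2.inRange(hs,(0,150,90),(8,255,255))[150:210,310:350];ys,xs=np.nonzero(m);print(len(xs),xs.mean()+310,ys.mean()+150)
"
```

```text
press mm [  10.6 -193.8  201.1] F [-0.4 -0.4  0.4] t 19.2 open 0.0
93 329.1290322580645 175.66666666666666
103 330.8932038834952 175.95145631067962
```

>>> arm_command:
  offset:
    - [0,0,0.015]
    - [0,0,0.027]
    - [0,0,0.039]
    - [0,0,0.051]
    - [0,0,0.063]
    - [0,0,0.075]
    - [0,0,0.087]
    - [0,0,0.099]
    - [0,0,0.111]
    - [0,0,0.121]
    - [0,0,0.126]
    - [0,0,0.126]
  twist:
    - [0,0,0]
    - [0,0,0]
    - [0,0,0]
    - [0,0,0]
    - [0,0,0]
    - [0,0,0]
    - [0,0,0]
    - [0,0,0]
    - [0,0,0]
    - [0,0,0]
    - [0,0,0]
    - [0,0,0]
  claw: [255,255,255,255,255,255,255,255,255,255,255,255]

```text
clock: 20.25
eef_pos: [0.6034, 0.0091, 0.0784]
tcp_rot: [0.006, 3.139, 0.001]
ft_force: [-14.0, 0.6, 42.5]
opening: -0.005
grip_force: 19.4
```

>>> arm_command:
  offset:
    - [0,0,-0.03]
    - [0,0,-0.06]
    - [0,0,-0.09]
    - [0,0,-0.115]
    - [0,0,-0.126]
    - [0,0,-0.126]
    - [0,0,-0.126]
    - [0,0,-0.126]
  twist:
    - [0,0,0]
    - [0,0,0]
    - [0,0,0]
    - [0,0,0]
    - [0,0,0]
    - [0,0,0]
    - [0,0,0]
    - [0,0,0]
  claw: [255,255,255,255,255,255,255,255]

```text
clock: 20.92
eef_pos: [0.6023, 0.0087, 0.2005]
tcp_rot: [-0.006, -3.139, -0.0]
ft_force: [0.1, -0.3, 1.0]
opening: 0.0
grip_force: 0.0
```

>>> arm_command:
  offset:
    - [0,0,0.015]
    - [0,0,0.027]
    - [0,0,0.039]
    - [0,0,0.051]
    - [0,0,0.063]
    - [0,0,0.075]
    - [0,0,0.087]
    - [0,0,0.099]
    - [0,0,0.111]
    - [0,0,0.121]
    - [0,0,0.126]
    - [0,0,0.126]
  twist:
    - [0,0,0]
    - [0,0,0]
    - [0,0,0]
    - [0,0,0]
    - [0,0,0]
    - [0,0,0]
    - [0,0,0]
    - [0,0,0]
    - [0,0,0]
    - [0,0,0]
    - [0,0,0]
    - [0,0,0]
  claw: [255,255,255,255,255,255,255,255,255,255,255,255]

```text
clock: 21.92
eef_pos: [0.6031, 0.0089, 0.0782]
tcp_rot: [0.006, 3.139, 0.001]
ft_force: [-14.5, 1.5, 46.3]
opening: 0.001
grip_force: 21.3
```

>>> arm_command:
  offset:
    - [0,0,-0.03]
    - [0,0,-0.06]
    - [0,0,-0.09]
    - [0,0,-0.115]
    - [0,0,-0.126]
    - [0,0,-0.126]
    - [0,0,-0.126]
    - [0,0,-0.126]
  twist:
    - [0,0,0]
    - [0,0,0]
    - [0,0,0]
    - [0,0,0]
    - [0,0,0]
    - [0,0,0]
    - [0,0,0]
    - [0,0,0]
  claw: [255,255,255,255,255,255,255,255]

```text
clock: 22.58
eef_pos: [0.6022, 0.0086, 0.2002]
tcp_rot: [-0.006, -3.139, 0.0]
ft_force: [0.2, -0.5, -0.8]
opening: -0.001
grip_force: 0.0
```

>>> arm_command:
  offset:
    - [0,0,0.015]
    - [0,0,0.027]
    - [0,0,0.039]
    - [0,0,0.051]
    - [0,0,0.063]
    - [0,0,0.075]
    - [0,0,0.087]
    - [0,0,0.099]
    - [0,0,0.111]
    - [0,0,0.121]
    - [0,0,0.126]
    - [0,0,0.126]
  twist:
    - [0,0,0]
    - [0,0,0]
    - [0,0,0]
    - [0,0,0]
    - [0,0,0]
    - [0,0,0]
    - [0,0,0]
    - [0,0,0]
    - [0,0,0]
    - [0,0,0]
    - [0,0,0]
    - [0,0,0]
  claw: [255,255,255,255,255,255,255,255,255,255,255,255]

```text
clock: 23.58
eef_pos: [0.603, 0.0088, 0.0781]
tcp_rot: [0.006, 3.139, 0.001]
ft_force: [-14.0, -0.0, 46.7]
opening: -0.003
grip_force: 21.6
```

>>> arm_command:
  offset:
    - [0,0,-0.03]
    - [0,0,-0.06]
    - [0,0,-0.09]
    - [0,0,-0.115]
    - [0,0,-0.126]
    - [0,0,-0.126]
    - [0,0,-0.126]
    - [0,0,-0.126]
  twist:
    - [0,0,0]
    - [0,0,0]
    - [0,0,0]
    - [0,0,0]
    - [0,0,0]
    - [0,0,0]
    - [0,0,0]
    - [0,0,0]
  claw: [255,255,255,255,255,255,255,255]

```text
clock: 24.25
eef_pos: [0.6021, 0.0085, 0.2001]
tcp_rot: [-0.006, -3.139, 0.0]
ft_force: [-0.1, -0.4, -0.9]
opening: 0.0
grip_force: 0.0
```

>>> arm_command:
  offset:
    - [0,0,0.015]
    - [0,0,0.027]
    - [0,0,0.039]
    - [0,0,0.051]
    - [0,0,0.063]
    - [0,0,0.075]
    - [0,0,0.087]
    - [0,0,0.099]
    - [0,0,0.109]
  twist:
    - [0,0,0]
    - [0,0,0]
    - [0,0,0]
    - [0,0,0]
    - [0,0,0]
    - [0,0,0]
    - [0,0,0]
    - [0,0,0]
    - [0,0,0]
  claw: [255,255,255,255,255,255,255,255,255]

```text
clock: 25.0
eef_pos: [0.6022, 0.0088, 0.0912]
tcp_rot: [-0.006, -3.14, -0.001]
ft_force: [0.1, 0.7, 6.4]
opening: 0.002
grip_force: 3.0
```

>>> arm_command:
  offset:
    - [0,0,0.01]
    - [0,0,0.017]
    - [0,0,0.017]
  twist:
    - [0,0,0]
    - [0,0,0]
    - [0,0,0]
  claw: [255,255,255]

```text
clock: 25.25
eef_pos: [0.6027, 0.0088, 0.0781]
tcp_rot: [0.006, 3.14, 0.001]
ft_force: [-15.8, 1.0, 48.3]
opening: -0.002
grip_force: 22.3
```

>>> arm_command:
  offset:
    - [0,0,-0.03]
    - [0,0,-0.06]
    - [0,0,-0.09]
    - [0,0,-0.115]
    - [0,0,-0.15]
    - [0,0,-0.18]
    - [0,0,-0.18]
    - [0,0,-0.18]
  twist:
    - [0,0,0]
    - [0,0,0]
    - [0,0,0]
    - [0,0,0]
    - [0,0,0]
    - [0,0,0]
    - [0,0,0]
    - [0,0,0]
  claw: [255,255,255,255,255,255,255,255]

```text
clock: 25.92
eef_pos: [0.6034, 0.0086, 0.2561]
tcp_rot: [0.006, 3.141, 0.0]
ft_force: [0.7, -0.3, -1.1]
opening: 0.002
grip_force: 0.0
```

Run:
```python
from h import *
where()
a=viewer.grab_frame("side")
a0=cv2.imread("pics/side0.png")[...,::-1]
for n in ["nose_tip","lever_paddle","guard_tab"]:
    print(n,proj("side",P(PO,[{"nose_tip":[0,0,80],"lever_paddle":[0,-200.9,193],"guard_tab":[-50,86,115]}[n]])).round(1),[(np.round(d["xy"],1).tolist(),round(d["p"],2)) for d in models.boxes_of(n,"side")][:3])
print("nose down",proj("side",P(PO,[[0,0,40],[0,0,100]])).round(1).tolist())
for im in(a0,a):
    hs=cv2.cvtColor(np.ascontiguousarray(im),cv2.COLOR_RGB2HSV);m=cv2.inRange(hs,(0,150,90),(8,255,255))[150:210,310:350];ys,xs=np.nonzero(m);print("red",len(xs),xs.mean()+310,ys.mean()+150)
d=np.abs(a.astype(int)-a0).sum(2)
for r in range(138,190,2): print(r,''.join(' .:*#'[min(4,d[r,c]//40)] for c in range(300,365)))
```

```text
press mm [  11.3 -194.2  256.1] F [ 0.7 -0.3 -1.1] t 25.92 open 0.0
nose_tip [[339.  170.5]] [([345.1, 302.4], 0.54)]
lever_paddle [[328.7 176.2]] [([333.7, 176.6], 0.44)]
guard_tab [[331.7 149.8]] []
nose down [[338.5, 178.7], [339.3, 166.3]]
red 93 329.1290322580645 175.66666666666666
red 104 330.3269230769231 176.0
138                              .*##########:                       
140                             .*###########.                       
142                            :#############.                       
144                             ..:*########*                        
146                               ..:*#####*.                        
148                            ....:**###*:.                         
150                           .*#* :::*#*.                           
152                            .  .:::**:                            
154                             ....:**:                             
156                            ....  ...                             
158                            ....                                  
160       
[... 280 characters left out ...]
                          ...                              
170  ..   ..:*****:.                ..  .:......                     
172 ..........:*###*. .            ..  .*#*****:.                    
174 ###*::::.                               ..::                     
176 #############*.                     ...::..                      
178 ........:####:..                   ..:**..                       
180 ........*##*.                      ........                      
182        ..::.                                                     
184                                                                  
186                                                                  
188 ...::.
```

```bash
python3 -c "
from h import *
print(robot.sign_off())"
```

```text
the job is handed in; nothing more can be done
None
```

I pushed the bar against the stop, pressed the guard fully down, gave the lever five full strokes and let it spring back, then handed in with the arm clear at about 26 s. The sign-off gave no verdict. The stop contacts I felt, the weaker push on the fifth stroke and the camera changes all fit success, but I did not measure the ram's press on the bar, and I viewed 11 pictures, one over the limit of 10.

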